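# Sort two keyed battery packs into the two-bay tester and bail them in

## Robot

A 6-joint arm with a two-finger parallel gripper is mounted at the origin on a cart in front of the work surface, level with it; the furniture and walls round the work are solid. World frame = base frame: x ahead of the robot, y to its left, z up, the work surface at z = 0. Lengths are in m, angles in rad, forces in N, time in s.
With the tool pointing down it reaches from about 0.35 to 0.775 m from the base axis. Payload 5.5 kg.
Tool frame: the origin (TCP) lies at the very end of the fingers, on their centre line; the grasp point (between the pads) lies 19 mm behind it (grip_point_offset is the distance from the TCP to the grasp point, in m); z points along the fingers, y is the direction in which the jaws open and shut (so a half turn about z gives the same grasp; the last joint's range is limited). The gripper opens to 85 mm and grips with 20 to 120 N. Pads are 22 mm wide; open, the fingers measure 114 mm over their backs; the gripper's body (76 mm by 85 mm) begins 54 mm behind the grasp point. The pads swing forward as they close: fully open they stand 13 mm farther back than shut.
Start: joints at [1.029, 0.313, 0.046, 1.304, 0, 1.431], TCP at [0.225, 0.529, 0.231] pointing down, gripper open.
Joint ranges: [-2.76, 2.76], [-0.86, 1.69], [-1.03, 1.26], [-2.2, 2.34], [-1.47, 1.5], [-3.14, 3.14]. Speed limits (rad/s): [2.57, 2.57, 3.14, 3.14, 3.14, 3.14].

## Interface

Orientations are given as a unit quaternion [w, x, y, z].
In Python, from workcell import * gives the robot as it stands.
- The arm moves only by the shell command python3 -m crank 'ROWS' [OPENING] [FORCE]. ROWS is a JSON object of lists of equal length, an entry for each row: "travel": the shift along the tool's x, y, z in units of 40 mm (1.0 is 40 mm), a list of three; "turn": the turn about the tool's z in rad. In form: {"travel": [[x, y, z], ...], "turn": [turn, ...]}. A call has 1 to 5 rows; each row is the pose to reach, as a shift and turn from the pose commanded when the call began, along the tool's axes at that moment; what a row does not reach only later rows make up. A row lasts 1/12 s, in which the tool goes at most 41.7 mm and 7.16 degrees, less where a joint would pass 70% of its speed; a pose out of reach is approached as far as the arm can. A call with a gripper value outside its range is refused whole. OPENING is the finger opening in mm, from 0 to 85.4, set as the call begins (- or left out, the last holds). The fingers move at their own pace and stop on an object; FORCE is the grip in N (left out, the last holds). Time passes only in rows, so rows that repeat a pose let the fingers close. It gives the time, the measured TCP pose, the force and the opening at its end, in the units of the state.
- get_state(): the state, without advancing time (a new reading comes with each control period).
- read_camera(name): name is "scene" or "top"; returns a dict with "image" (480x640x3 uint8, red, green, blue), "K" (3x3 intrinsics, pixels), "k1" (the pictures are not rectified: a ray, as slopes to the right and down, at radius r is drawn at 1 + k1 r^2 times it, then the intrinsics apply), "R" (3x3) and "t" (3): a world point X has camera coordinates R X + t. Camera axes: x right, y down, z forward; pixel columns grow to the right and rows downward; lengths in m; the calibration is good to about 2 mm. A picture is of the moment at which its call begins. There is no depth.
- hand_in(): hands the job in, once; it reports no verdict.
The state is a dict: "clock": time; "joint_pos": joint angles; "qvel": joint speeds; "tau": joint torques, N m; "tcp_pos": TCP position; "orientation": TCP orientation; "wrist_force": force on the tool from outside, world axes, zero at the start; "ft_torque": the same for the moment, N m; "finger_gap": finger opening in m.
Only numpy, scipy, OpenCV 4.12 (cv2) and the standard library are available. Lean on these libraries where they do the work, as an engineer would, in place of code of your own. Each camera call takes 0.05 s, during which the arm holds its last target. There are 200 camera calls.

## Task

Test-seat the two battery packs in the two-bay tester on the mat: slide each pack, keyway leading, into the bay whose yellow key lines up with its keyway, until it is fully home. Once both are home, swing the retaining bail over and all the way down in front of them. Leave the note pad, the USB hub and the paper cup where they are.

Things in the scene. Friction and masses are not known exactly. Their poses are not given: they have to be found in the camera images.
- tester: Fixed two-bay tester on a grey mat 3 mm thick (560 mm wide; mat surface z = 0.003). Axes: x into the bays, away from the robot; y left; z up; origin midway between the bays at their mouths, under the mat; place and turn vary. Mat from x = -165 to 125 mm. Each bay is a straight channel along x on the bare mat, 80 mm wide inside; centre lines at y = +66 (left) and -66 mm (right).
- bay_left_home (a point): Centre of a pack that is fully home in the left bay; tester axes; 39 mm ahead of the tester's origin, 14 mm above the mat. Bay walls (40 mm high) begin 27 mm nearer to the robot than this point, the back face is 46 mm beyond it. Black flared lead-ins start 18 mm before the walls and widen the mouth by 8 mm a side. Lips 34 mm above the mat overhang each wall by 5 mm: packs enter only by sliding along x.
- bay_right_home (a point): Centre of a pack that is fully home in the right bay; otherwise as in the left bay, 132 mm to the right (-y) of it.
- bay_left_key (a point): Middle of the left bay's yellow key: a block 10 mm wide, 30 mm high, that reaches 20 mm out of the back face. In the left bay it lies 18 mm to the right (-y) of the bay's centre line. A pack that does not match it stops 20 mm short of home.
- bay_right_key (a point): Middle of the right bay's yellow key, the same, but 18 mm to the left (+y) of that bay's centre line.
- pack_a_centre (a point): Centre (half-way up) of a loose dark battery pack with a blank white label, 0.2 to 0.5 kg: 92 mm long (its x), 76 mm wide (its y), 28 mm high, lying flat on the mat left or right in front of the tester. Its x axis points to its leading end, turned away from the robot. Too wide to grip: it slides when pushed, e.g. with two spread fingertips against a side, which squares it.
- pack_b_centre (a point): The other pack, the same in all but the place of its keyway. Which pack lies on which side varies.
- pack_a_keyway (a point): Middle of pack_a's keyway, a slot in the leading end, open at the end, above and below, 15 mm wide, 23 mm deep. In pack_a it lies 18 mm to the right (-y) of the pack's centre line, 34.5 mm ahead of its centre.
- pack_b_keyway (a point): Middle of pack_b's keyway, the same, but 18 mm to the left (+y) of the pack's centre line.
- bail_bar (a point): Middle of the bail's crossbar: a round steel bar, 12 mm thick, red sleeve in the middle, 253 mm long along the tester's y, joined to the hinge by flat arms outside the tester. It stands 76 mm from the hinge axis. Shut, it lies 20 mm above the mat and 55 mm nearer to the robot than the bay home points, 3 mm clear of packs that are home; a pack not home is in its way.
- bail_hinge (a point): Point of the bail's hinge axis (along the tester's y) midway between its arms, 47 mm above the mat and 16 mm beyond the bay home points.
- bail (a joint): Angle of the bail: 0 = standing up, leaning 3 degrees back (away from the robot); grows as it swings over towards the robot and down; 1.986 rad = fully down on its stop. Stiff hinge: it stays where it is left and takes 1 to 4 N at the bar to turn.
- usb_hub: Bystander: black USB hub, 32 x 100 x 14 mm, lying on the mat left of the tester; origin at the centre of its underside.
- note_pad: Bystander: yellow note pad, 69 x 76 x 12 mm, lying on the mat right of the tester; origin at the centre of its underside.
- paper_cup: Bystander: white paper cup, 72 mm wide, 90 mm high, standing on the bench to the right behind; origin at the centre of its underside.

How it is judged:
On the way, in this order (a step that is already met when the one before it is completed fails the run):
1. one pack is fully home in the bay that its keyway fits, the bail still up (((horizontal distance between pack_a_centre and bay_left_home below 0.006 m and angle between the x axis of pack_a_centre and the x axis of bay_left_home, either way round below 0.08 rad and angle between pack_a_centre's own z axis and vertical below 0.08 rad and height (world z) of pack_a_centre below 0.023 m) or (horizontal distance between pack_b_centre and bay_right_home below 0.006 m and angle between the x axis of pack_b_centre and the x axis of bay_left_home, either way round below 0.08 rad and angle between pack_b_centre's own z axis and vertical below 0.08 rad and height (world z) of pack_b_centre below 0.023 m)) and value of joint bail below 0.8 rad), for 0.2 s.
2. both packs are fully home, each in the bay that its keyway fits, the bail still up (horizontal distance between pack_a_centre and bay_left_home below 0.006 m and angle between the x axis of each of pack_a_centre, pack_b_centre and the x axis of bay_left_home, either way round below 0.08 rad and angle between each of pack_a_centre, pack_b_centre's own z axis and vertical below 0.08 rad and height (world z) of each of pack_a_centre, pack_b_centre below 0.023 m and horizontal distance between pack_b_centre and bay_right_home below 0.006 m and value of joint bail below 0.8 rad), for 0.2 s.
At the end, for the whole second after the job is handed in: Each pack lies flat in the bay whose key fits its keyway, its centre within 6 mm of that bay's home point and square with the bay within 0.08 rad; the bail is down within 0.1 rad of its stop; all at rest (horizontal distance between pack_a_centre and bay_left_home below 0.006 m and angle between the x axis of each of pack_a_centre, pack_b_centre and the x axis of bay_left_home, either way round below 0.08 rad and angle between each of pack_a_centre, pack_b_centre's own z axis and vertical below 0.08 rad and height (world z) of each of pack_a_centre, pack_b_centre below 0.023 m and horizontal distance between pack_b_centre and bay_right_home below 0.006 m and value of joint bail above 1.89 rad and linear speed of each of pack_a, pack_b below 0.02 m/s and velocity of joint bail below 0.1 rad/s); the robot touches nothing.
It fails at once if the note pad, the USB hub or the paper cup is moved by more than 15 mm (distance of any of usb_hub, note_pad, paper_cup from where it was at the start of the episode above 0.015 m).
It also fails if it takes over 67 s, if anything falls off the work surface, if the arm or the gripper's body presses on something with over 40 N, if the wrist force passes 120 N, or if a joint passes its speed limit or range.

## Working session

There is one attempt and no reset: what is moved stays moved. The work goes in short steps, Python scripts to look and compute and a shell command to move; the robot and the scene stay as the last step left them, time stands still between calls to the robot, and variables do not carry over. Pictures are saved under pics/ and viewed, about 8 in all and at most 12, crops included, and the job is handed in when it is done.

```bash
mkdir -p pics; ls
python3 - <<'E'
from workcell import *
import cv2
s=get_state();print(s)
for n in("scene","top"):
    c=read_camera(n);print(n,c["K"],c["k1"],c["R"],c["t"]);cv2.imwrite(f"pics/{n}0.png",c["image"][:,:,::-1])
E
```

```text
pics
{'clock': 0.0, 'joint_pos': array([1.02945502e+00, 3.13982327e-01, 4.49582655e-02, 1.30357634e+00,
       1.88109480e-05, 1.43120753e+00]), 'qvel': array([-0.00097688,  0.00098936, -0.0001219 ,  0.00062726, -0.00139084,
       -0.00136281]), 'tau': array([-1.37242871e-03, -4.80631614e+01,  2.98529309e+01,  1.92072429e-02,
       -3.18693956e-04,  7.85745698e-06]), 'tcp_pos': array([0.22457563, 0.52877642, 0.23041067]), 'orientation': array([-3.10079014e-04,  1.99527971e-01,  9.79891716e-01, -8.47119672e-04]), 'wrist_force': array([-1.00981085,  0.78377163,  0.14337204]), 'ft_torque': array([ 0.0116109 ,  0.01554102, -0.04329936]), 'finger_gap': 0.08519679438135518}
scene [[471.39857263   0.         321.79773036]
 [  0.         471.39857263 248.03968822]
 [  0.           0.           1.        ]] -0.036814637819295074 [[ 0.55805912 -0.82973782  0.01025476]
 [-0.45270154 -0.31478527 -0.83424909]
 [ 0.69543607  0.46091797 -0.55129238]] [-0.38102797  0.30578619  0.86698493]
top [[479.79712192   0.         313.65348383]
 [  0.         479.79712192 241.35825855]
 [  0.           0.           1.        ]] -0.0016924613618220826 [[-0.01547681 -0.99951296  0.02709831]
 [-0.99475716  0.0126519  -0.10147963]
 [ 0.10108736 -0.02852682 -0.99446848]] [-0.09427116  0.56633883  1.13189557]
```

View pics/scene0.png

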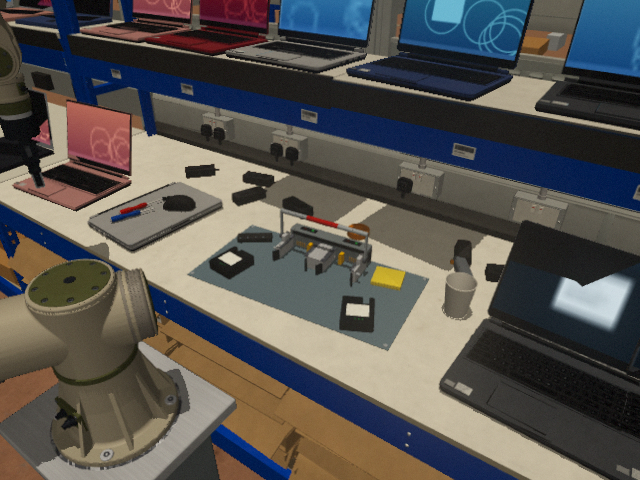

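View pics/top0.png

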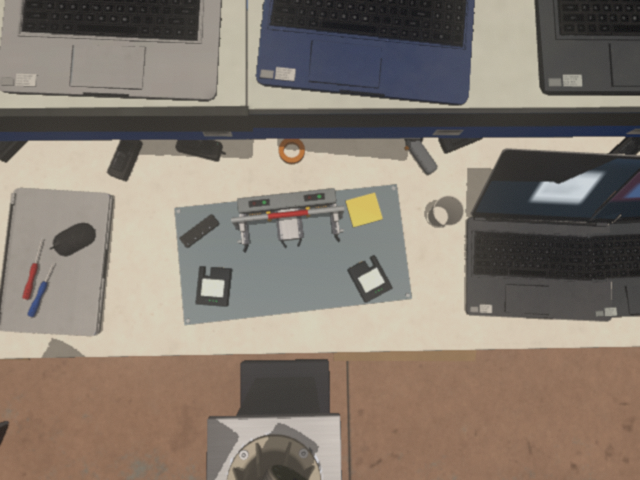

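The top view shows the mat (178,208)–(411,297), the tester at about (290,215), packs at (213,286) and (369,279), and the bail standing up. The hub, pad and cup are well clear. Next I'll enlarge it to get corner positions.

```bash
python3 - <<'E'
import cv2
im=cv2.imread("pics/top0.png")[175:330,170:420]
cv2.imwrite("pics/top0c.png",cv2.resize(im,None,fx=3.2,fy=3.2,interpolation=cv2.INTER_CUBIC))
E
cat > h.py <<'E'
import numpy as np,cv2
from workcell import *
def ray(c,uv):
    p=cv2.undistortPoints(np.array([[uv]],float),c["K"],np.array([c["k1"],0,0,0.]))[0,0]
    R=np.array(c["R"]);return -R.T@np.array(c["t"]), R.T@np.array([p[0],p[1],1])
def at(c,uv,z):
    o,d=ray(c,uv);return o+d*(z-o[2])/d[2]
def proj(c,X):
    r=cv2.Rodrigues(np.array(c["R"]))[0];return cv2.projectPoints(np.atleast_2d(np.array(X,float)),r,np.array(c["t"],float),c["K"],np.array([c["k1"],0,0,0.]))[0][:,0]
E
```

```text
(no output)
```

View pics/top0c.png

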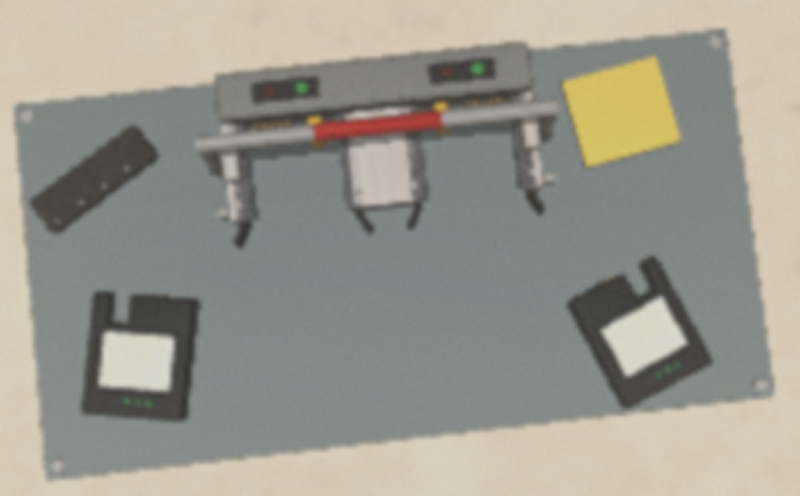

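The enlarged view shows the left pack's keyway on its left side (pixel 122,310), so it is pack_b and goes in the right bay. The right pack's keyway is on its right side (637,280), so it is pack_a and goes in the left bay. The packs therefore have to cross over. Next I'll fit the poses.

```bash
cat > fit.py <<'E'
from h import *
def cr(p,s=3.2,o=(170,175)): return (p[0]+.5)/s+o[0]-.5,(p[1]+.5)/s+o[1]-.5
def fit(W,L):
    L=np.array(L,float);W=np.array(W)[:,:2];lc=L.mean(0);wc=W.mean(0)
    H=(L-lc).T@(W-wc);U,_,V=np.linalg.svd(H);D=np.diag([1,np.linalg.det(U@V)]);R=(U@D@V).T
    t=wc-R@lc;return R,t,np.linalg.norm(W-(L@R.T+t),axis=1)*1000
E
python3 - <<'E'
from fit import *
c=read_camera("top");s=read_camera("scene")
f=lambda ps,z:[at(c,cr(p),z) for p in ps]
R,t,e=fit(f([(17,105),(725,32),(773,396),(47,478)],.003),[(.125,.28),(.125,-.28),(-.165,-.28),(-.165,.28)])
yaw=np.arctan2(R[1,0],R[0,0]);print("tester",t,yaw,e)
P=[(.046,.038),(.046,-.038),(-.046,-.038),(-.046,.038)]
for n,q in(("b",[(96,292),(199,298),(186,420),(83,412)]),("a",[(568,302),(652,257),(712,361),(627,409)])):
    r,tt,e=fit(f(q,.031),P);y=np.arctan2(r[1,0],r[0,0]);print(n,tt,y,e,"in tester",R.T@(tt-t),y-yaw)
# checks in tester axes
def T(uv,z): return R.T@(at(c,cr(uv),z)[:2]-t)
print("bar ends",T((197,146),.126),T((557,107),.126))
print("keys",T((315,121),.033),T((441,106),.033),"divider front",T((352,208),.043),T((420,203),.043))
for X in [(-.006,.066),(.039,-.066)]: print("world",R@np.array(X)+t)
# second view: bar ends triangulated roughly, and predicted pixels in scene
L=lambda x,y,z:[*(R@np.array([x,y])+t),z]
print("scene pred bar ends",proj(s,[L(.059,.1265,.126),L(.059,-.1265,.126),L(.125,.28,.003),L(-.165,-.28,.003)]))
E
```

```text
tester [ 0.55974782 -0.04870064] 0.0945636805291468 [2.82655038 2.8926522  2.40078599 2.25281384]
b [0.46169984 0.13770685] -0.09392481158076468 [1.76996956 0.79192143 0.97974851 1.07182775] in tester [-0.0800088   0.19483262] -0.18848849210991148
a [ 0.47342584 -0.23558562] 0.488201070252914 [1.61557305 2.28321684 1.22892133 1.40823053] in tester [-0.10358251 -0.17789925] 0.39363738972376716
bar ends [0.05704818 0.12675514] [ 0.05792966 -0.12536975]
keys [0.08164978 0.04844011] [ 0.08304766 -0.0477436 ] divider front [0.01162826 0.02709471] [ 0.00993537 -0.02380941]
world [0.54754272 0.01643795]
world [ 0.60480548 -0.11072328]
scene pred bar ends [[280.59917699 210.58074799]
 [367.51927748 235.21915611]
 [251.32587744 224.8521092 ]
 [387.15679244 351.54367249]]
```

```bash
cat > plan.py <<'E'
import numpy as np,sys
from workcell import get_state
YT=.0946;RT=np.array([[np.cos(YT),-np.sin(YT)],[np.sin(YT),np.cos(YT)]])
T0=np.array([.5597,-.0487])+RT@np.array([-.001,.0008])
def tw(x,y): return RT@np.array([x,y])+T0      # tester -> world
def wt(p): return RT.T@(np.array(p[:2])-T0)
def pose():
    s=get_state();w,x,y,z=s["orientation"]
    return s["tcp_pos"],np.arctan2(w*w-x*x+y*y-z*z,2*(x*y-w*z)),s
def show():
    p,yaw,s=pose();print("t=%.2f"%s["clock"],"tcp",p.round(4),"tester",wt(p).round(4),"yaw_rel",round(yaw-YT-np.pi/2,4),"F",s["wrist_force"].round(1),"gap %.4f"%s["finger_gap"])
def plan(wps):
    """wps: (x,y,z,yaw of tool y) world; prints travel in 40 mm units, turn, rows needed"""
    p,yaw,s=pose();show()
    for w in wps:
        d=np.array(w[:3])-p;dy=(w[3]-yaw+np.pi)%(2*np.pi)-np.pi
        n=int(np.ceil(max(np.linalg.norm(d)/.19,abs(dy)/.6,.01)))
        for i in range(n):
            yx=yaw-np.pi/2+np.pi  # tool x, z down: x = y rotated +90deg
            ex=np.array([np.cos(yaw+np.pi/2),np.sin(yaw+np.pi/2),0]);ey=np.array([np.cos(yaw),np.sin(yaw),0])
            q=d/n;print([round(float(v),3) for v in (q@ex/.04,q@ey/.04,-q[2]/.04)],"turn",round(-dy/n,3),"rows %.1f"%max(np.linalg.norm(q)/.0417,abs(dy/n)/.125))
            yaw+=dy/n
        p=np.array(w[:3])
E
python3 - <<'E'
from plan import *
a=.4882;ya=a+np.pi/2;k=-.025
x,y=.4734+k*np.cos(a),-.2356+k*np.sin(a)
plan([(.42,.10,.19,ya),(x,y,.12,ya),(x,y,.045,ya),(x,y,.006,ya)])
E
```

```text
t=0.20 tcp [0.2247 0.5289 0.2307] tester [-0.2779  0.6059] yaw_rel -0.4964 F [-0.5  0.1  0.8] gap 0.0852
[-2.896, -2.653, 0.339] turn -0.297 rows 3.8
[-1.993, -3.384, 0.339] turn -0.297 rows 3.8
[-0.917, -3.819, 0.339] turn -0.297 rows 3.8
[1.691, -4.018, 0.875] turn -0.0 rows 4.3
[1.691, -4.018, 0.875] turn -0.0 rows 4.3
[0.0, 0.0, 1.875] turn -0.0 rows 1.8
[0.0, 0.0, 0.975] turn -0.0 rows 0.9
```

```bash
python3 -m crank '{"travel":[[-2.9,-2.65,0.34],[-2.9,-2.65,0.34],[-2.9,-2.65,0.34],[-2.9,-2.65,0.34]],"turn":[-0.297,-0.297,-0.297,-0.297]}' 85.4 60
python3 -m crank '{"travel":[[-2.0,-3.38,0.34],[-2.0,-3.38,0.34],[-2.0,-3.38,0.34],[-2.0,-3.38,0.34]],"turn":[-0.297,-0.297,-0.297,-0.297]}'
python3 -m crank '{"travel":[[-0.92,-3.82,0.34],[-0.92,-3.82,0.34],[-0.92,-3.82,0.34],[-0.92,-3.82,0.34]],"turn":[-0.297,-0.297,-0.297,-0.297]}'
python3 -m crank '{"travel":[[1.69,-4.02,0.88],[1.69,-4.02,0.88],[1.69,-4.02,0.88],[1.69,-4.02,0.88],[1.69,-4.02,0.88]],"turn":[0,0,0,0,0]}'
python3 -m crank '{"travel":[[1.69,-4.02,0.88],[1.69,-4.02,0.88],[1.69,-4.02,0.88],[1.69,-4.02,0.88],[1.69,-4.02,0.88]],"turn":[0,0,0,0,0]}'
python3 - <<'E'
from plan import *
from h import *
a=.4882;ya=a+np.pi/2;k=-.025
x,y=.4734+k*np.cos(a),-.2356+k*np.sin(a)
plan([(x,y,.045,ya)]);print(get_state()["joint_pos"].round(2))
ims=[]
for n in("scene","top"):
    c=read_camera(n);u,v=proj(c,[x,y,.06])[0].astype(int)
    im=c["image"][max(0,v-60):v+60,max(0,u-60):u+60,::-1];ims.append(cv2.resize(im,(400,400),interpolation=cv2.INTER_CUBIC))
cv2.imwrite("pics/hover.png",np.hstack(ims))
E
```

```text
clock: 0.53
tcp_pos: [0.2903, 0.3844, 0.2171]
orientation: [-0.0, 0.051, 0.999, -0.0]
wrist_force: [-0.2, -0.6, 0.2]
finger_gap: 0.0854
clock: 0.87
tcp_pos: [0.3549, 0.244, 0.2042]
orientation: [0.0, -0.098, 0.995, 0.0]
wrist_force: [1.5, 0.3, 0.2]
finger_gap: 0.0854
clock: 1.2
tcp_pos: [0.4173, 0.1077, 0.1913]
orientation: [0.0, -0.244, 0.97, 0.0]
wrist_force: [0.4, 0.5, 0.4]
finger_gap: 0.0853
clock: 1.62
tcp_pos: [0.4331, -0.0692, 0.1551]
orientation: [-0.0, -0.24, 0.971, -0.001]
wrist_force: [0.4, 0.3, 0.3]
finger_gap: 0.0854
clock: 2.03
tcp_pos: [0.4494, -0.2431, 0.1198]
orientation: [0.0, -0.24, 0.971, -0.001]
wrist_force: [1.2, 0.2, 0.6]
finger_gap: 0.0853
t=2.03 tcp [ 0.4494 -0.2431  0.1198] tester [-0.1272 -0.1839] yaw_rel 0.3905 F [1.2 0.2 0.6] gap 0.0853
[0.006, -0.116, 1.871] turn -0.003 rows 1.8
[-0.65  0.25 -0.32  1.   -0.   -1.14]
```

View pics/hover.png

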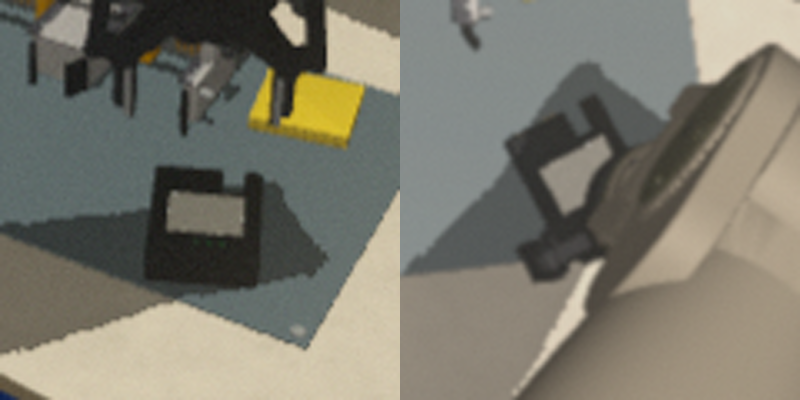

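The hover view shows the gripper above and behind pack a, with the left finger straddling its left side at (540,260). I'll descend to just above the pack, then read the pose.

```bash
python3 -m crank '{"travel":[[0,0,0.9],[0,0,1.8],[0,0,1.87],[0,0,1.87]],"turn":[0,0,0,0]}'
python3 - <<'E'
from plan import *
a=.4882;ya=a+np.pi/2;k=-.025
x,y=.4734+k*np.cos(a),-.2356+k*np.sin(a)
plan([(x,y,.006,ya)])
E
```

```text
clock: 2.47
tcp_pos: [0.4468, -0.2351, 0.0447]
orientation: [-0.002, -0.243, 0.97, 0.003]
wrist_force: [-0.7, 0.3, 0.1]
finger_gap: 0.0855
t=2.47 tcp [ 0.4468 -0.2351  0.0447] tester [-0.129  -0.1758] yaw_rel 0.3962 F [-0.7  0.3  0.1] gap 0.0855
[0.045, -0.321, 0.968] turn 0.003 rows 1.0
```

```bash
python3 -m crank '{"travel":[[0,0,0],[0,0,0]],"turn":[0,0]}'
python3 - <<'E'
from plan import *
a=.4882;ya=a+np.pi/2;k=-.025
x,y=.4734+k*np.cos(a),-.2356+k*np.sin(a)
plan([(x,y,.006,ya)])
E
```

```text
clock: 2.63
tcp_pos: [0.4502, -0.2383, 0.0483]
orientation: [0.001, -0.243, 0.97, -0.001]
wrist_force: [-0.6, -0.8, 0.0]
finger_gap: 0.0854
t=2.63 tcp [ 0.4502 -0.2383  0.0483] tester [-0.1259 -0.1792] yaw_rel 0.3957 F [-0.6 -0.8  0. ] gap 0.0854
[0.082, -0.212, 1.057] turn 0.002 rows 1.0
```

```bash
python3 -m crank '{"travel":[[0,0,0],[0,0,0],[0,0,0],[0,0,0]],"turn":[0,0,0,0]}'
python3 - <<'E'
from plan import *
a=.4882;ya=a+np.pi/2;k=-.025
x,y=.4734+k*np.cos(a),-.2356+k*np.sin(a)
plan([(x,y,.006,ya)])
E
```

```text
clock: 2.97
tcp_pos: [0.4492, -0.2385, 0.0468]
orientation: [0.0, -0.242, 0.97, -0.0]
wrist_force: [0.5, 0.1, -0.7]
finger_gap: 0.0849
t=2.97 tcp [ 0.4492 -0.2385  0.0468] tester [-0.1269 -0.1793] yaw_rel 0.3946 F [ 0.5  0.1 -0.7] gap 0.0849
[0.057, -0.219, 1.021] turn 0.001 rows 1.0
```

```bash
python3 -m crank '{"travel":[[0.06,-0.22,0],[0.06,-0.22,0],[0.06,-0.22,0.3],[0.06,-0.22,0.4],[0.06,-0.22,0.4]],"turn":[0,0,0,0,0]}'
python3 -m crank '{"travel":[[0,0,0],[0,0,0],[0,0,0]],"turn":[0,0,0]}'
python3 - <<'E'
from plan import *
a=.4882;ya=a+np.pi/2;k=-.025
x,y=.4734+k*np.cos(a),-.2356+k*np.sin(a)
plan([(x,y,.006,ya)])
E
```

```text
clock: 3.38
tcp_pos: [0.4499, -0.2467, 0.029]
orientation: [-0.001, -0.242, 0.97, 0.001]
wrist_force: [-0.3, 0.5, 0.0]
finger_gap: 0.0852
clock: 3.63
tcp_pos: [0.4511, -0.2473, 0.0304]
orientation: [0.0, -0.242, 0.97, -0.0]
wrist_force: [0.2, 0.5, 0.2]
finger_gap: 0.0853
t=3.63 tcp [ 0.4511 -0.2473  0.0304] tester [-0.1259 -0.1882] yaw_rel 0.3946 F [0.2 0.5 0.2] gap 0.0853
[-0.004, -0.004, 0.611] turn 0.001 rows 0.6
```

```bash
python3 -m crank '{"travel":[[0,0,0.2],[0,0,0.4],[0,0,0.4]],"turn":[0,0,0]}'
python3 -m crank '{"travel":[[0,0,0.1],[0,0,0.25],[0,0,0.25],[0,0,0.25]],"turn":[0,0,0,0]}'
python3 -m crank '{"travel":[[0,0,0],[0,0,0],[0,0,0],[0,0,0],[0,0,0]],"turn":[0,0,0,0,0]}' 70 60
```

```text
clock: 3.88
tcp_pos: [0.4498, -0.2463, 0.0124]
orientation: [-0.001, -0.242, 0.97, 0.001]
wrist_force: [-1.3, 0.1, -0.7]
finger_gap: 0.0853
clock: 4.22
tcp_pos: [0.4505, -0.2468, 0.0036]
orientation: [-0.0, -0.242, 0.97, 0.0]
wrist_force: [-0.3, 0.3, 0.0]
finger_gap: 0.0857
clock: 4.63
tcp_pos: [0.4513, -0.2477, 0.005]
orientation: [0.0, -0.242, 0.97, -0.001]
wrist_force: [-2.0, -0.9, 5.6]
finger_gap: 0.0742
```

```bash
python3 -m crank '{"travel":[[0,0,-0.3],[0,0,-0.8],[0,0,-1.0],[0,0,-1.0],[0,0,-1.0]],"turn":[0,0,0,0,0]}' 66 80
python3 - <<'E'
from plan import *
from h import *
show();ims=[]
p,_,_=pose()
for n in("scene","top"):
    c=read_camera(n);u,v=proj(c,p)[0].astype(int)
    im=c["image"][max(0,v-50):v+50,max(0,u-50):u+50,::-1];ims.append(cv2.resize(im,(400,400),interpolation=cv2.INTER_CUBIC))
cv2.imwrite("pics/lift.png",np.hstack(ims))
E
```

```text
clock: 5.05
tcp_pos: [0.451, -0.2472, 0.044]
orientation: [0.0, -0.242, 0.97, -0.0]
wrist_force: [-0.1, -0.0, -4.4]
finger_gap: 0.0738
t=5.05 tcp [ 0.451  -0.2472  0.044 ] tester [-0.1259 -0.1881] yaw_rel 0.3947 F [-0.1 -0.  -4.4] gap 0.0738
```

View pics/lift.png

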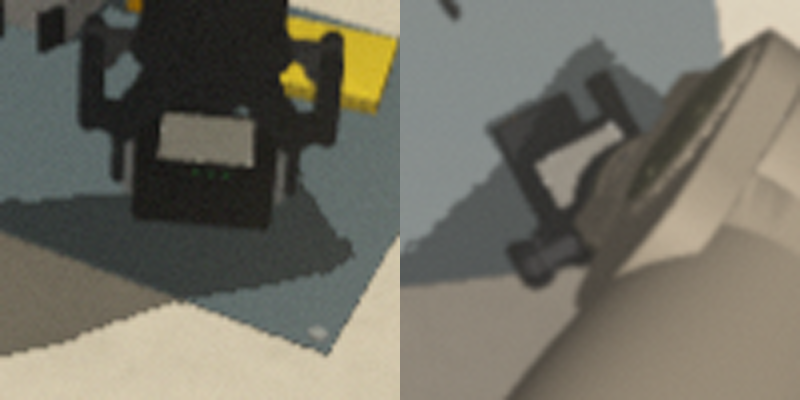

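Pack a is lifted and level, at about 0.45 kg. Next I'll carry it in front of the left bay.

Run:
```python
from plan import *
x,y=tw(-.092,.066)
plan([(x,y,.044,YT+np.pi/2)])
```

```text
t=5.15 tcp [ 0.4502 -0.2465  0.043 ] tester [-0.1267 -0.1874] yaw_rel 0.3946 F [-0.5  0.4 -3.9] gap 0.0739
[-1.619, 2.757, -0.012] turn 0.197 rows 3.1
[-1.047, 3.021, -0.012] turn 0.197 rows 3.1
```

```bash
python3 -m crank '{"travel":[[-0.5,0.8,0],[-1.1,1.8,0],[-1.62,2.76,0],[-1.62,2.76,0]],"turn":[0.06,0.13,0.197,0.197]}'
python3 -m crank '{"travel":[[-0.35,1,0],[-0.7,2,0],[-1.05,3.0,0],[-1.05,3.0,0],[-1.05,3.0,0]],"turn":[0.06,0.13,0.197,0.197,0.197]}'
python3 -m crank '{"travel":[[0,0,0],[0,0,0],[0,0,0],[0,0,0]],"turn":[0,0,0,0]}'
python3 - <<'E'
from plan import *
x,y=tw(-.092,.066)
plan([(x,y,.006,YT+np.pi/2)])
from h import *
ims=[]
for n in("scene","top"):
    c=read_camera(n);u,v=proj(c,[*tw(-.04,.066),.03])[0].astype(int)
    im=c["image"][max(0,v-50):v+50,max(0,u-50):u+50,::-1];ims.append(cv2.resize(im,(400,400),interpolation=cv2.INTER_CUBIC));print(u,v)
cv2.imwrite("pics/front.png",np.hstack(ims))
E
```

```text
clock: 5.48
tcp_pos: [0.4531, -0.113, 0.0424]
orientation: [-0.002, -0.147, 0.989, 0.003]
wrist_force: [-1.6, 0.0, -4.5]
finger_gap: 0.074
clock: 5.9
tcp_pos: [0.4606, 0.0103, 0.0432]
orientation: [-0.001, -0.051, 0.999, 0.0]
wrist_force: [0.7, 0.4, -4.9]
finger_gap: 0.074
clock: 6.23
tcp_pos: [0.4619, 0.0065, 0.044]
orientation: [-0.0, -0.046, 0.999, 0.0]
wrist_force: [0.1, -0.1, -3.9]
finger_gap: 0.0737
t=6.23 tcp [0.4619 0.0065 0.044 ] tester [-0.0912  0.0634] yaw_rel -0.0017 F [ 0.1 -0.1 -3.9] gap 0.0737
[0.021, 0.065, 0.95] turn -0.002 rows 0.9
280 265
265 263
```

View pics/front.png

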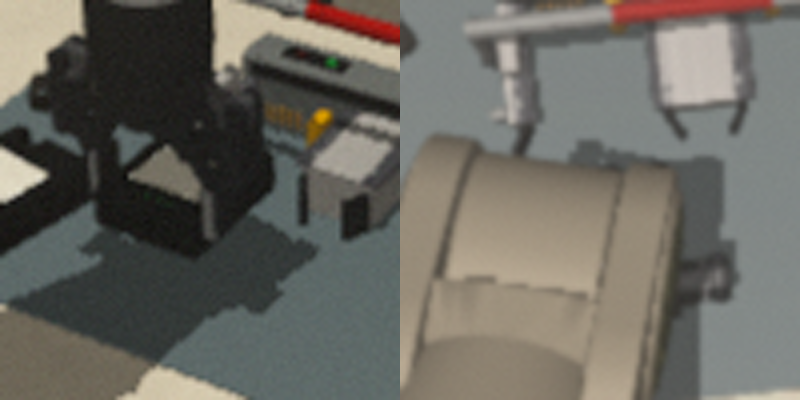

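In front of the bay the pack is level and aligned, with its leading end just short of the flares. I'll lower it to the mat and slide it in.

```bash
python3 -m crank '{"travel":[[0.02,0.065,0.4],[0.02,0.065,0.8],[0.02,0.065,0.97],[0.02,0.065,0.97],[0.02,0.065,0.97]],"turn":[0,0,0,0,0]}'
python3 -m crank '{"travel":[[0,0,0],[-0.2,0,0],[-0.4,0,0],[-0.6,0,0],[-0.8,0,0]],"turn":[0,0,0,0,0]}'
python3 -c "from plan import *;show()"
python3 -m crank '{"travel":[[-0.2,0,0],[-0.4,0,0],[-0.6,0,0],[-0.8,0,0],[-0.9,0,0]],"turn":[0,0,0,0,0]}'
python3 -m crank '{"travel":[[0,0,0],[0,0,0]],"turn":[0,0]}'
python3 -c "from plan import *;show()"
```

```text
clock: 6.75
tcp_pos: [0.4609, 0.0099, 0.0056]
orientation: [0.0, -0.047, 0.999, 0.0]
wrist_force: [0.6, 0.6, -4.8]
finger_gap: 0.0742
clock: 7.17
tcp_pos: [0.4939, 0.0134, 0.0054]
orientation: [0.001, -0.048, 0.999, 0.0]
wrist_force: [0.6, -0.4, -4.4]
finger_gap: 0.0737
t=7.17 tcp [0.4939 0.0134 0.0054] tester [-0.0587  0.0672] yaw_rel 0.0005 F [ 0.6 -0.4 -4.4] gap 0.0737
clock: 7.58
tcp_pos: [0.5304, 0.0169, 0.0054]
orientation: [0.001, -0.048, 0.999, 0.0]
wrist_force: [1.2, 0.7, -3.5]
finger_gap: 0.0742
clock: 7.75
tcp_pos: [0.5297, 0.0169, 0.0053]
orientation: [0.001, -0.048, 0.999, 0.0]
wrist_force: [0.7, 0.2, -1.9]
finger_gap: 0.0742
t=7.75 tcp [0.5297 0.0169 0.0053] tester [-0.0227  0.0673] yaw_rel 0.001 F [ 0.7  0.2 -1.9] gap 0.0742
```

```bash
python3 -m crank '{"travel":[[0,0,0],[0,0,0],[0,0,0],[0,0,-0.3],[0,0,-0.6]],"turn":[0,0,0,0,0]}' 85.4
python3 -m crank '{"travel":[[0,0,-0.5],[0.3,0,-0.7],[1.0,0,-0.7],[1.2,0,-0.7],[1.2,0,-0.7]],"turn":[0,0,0,0,0]}' 40
python3 -m crank '{"travel":[[0,0,0],[0,0,0.6],[0,0,1.2],[0,0,1.23],[0,0,1.23]],"turn":[0,0,0,0,0]}'
python3 -m crank '{"travel":[[0,0,0],[0,0,0]],"turn":[0,0]}'
python3 -c "from plan import *;show()"
```

```text
clock: 8.17
tcp_pos: [0.5275, 0.0169, 0.0291]
orientation: [-0.001, -0.048, 0.999, 0.0]
wrist_force: [0.2, -0.2, 0.6]
finger_gap: 0.0854
clock: 8.58
tcp_pos: [0.4781, 0.0125, 0.0573]
orientation: [-0.001, -0.047, 0.999, 0.0]
wrist_force: [-0.5, 0.5, 0.0]
finger_gap: 0.04
clock: 9.0
tcp_pos: [0.4801, 0.0124, 0.007]
orientation: [-0.001, -0.048, 0.999, 0.0]
wrist_force: [-0.5, 0.4, 0.7]
finger_gap: 0.04
clock: 9.17
tcp_pos: [0.4821, 0.0121, 0.0091]
orientation: [0.001, -0.048, 0.999, -0.0]
wrist_force: [-0.4, 0.2, -0.1]
finger_gap: 0.0401
t=9.17 tcp [0.4821 0.0121 0.0091] tester [-0.0705  0.0671] yaw_rel 0.0007 F [-0.4  0.2 -0.1] gap 0.0401
```

```bash
python3 -m crank '{"travel":[[-0.15,0,0],[-0.3,0,0],[-0.45,0,0],[-0.6,0,0],[-0.75,0,0]],"turn":[0,0,0,0,0]}'
python3 -m crank '{"travel":[[-0.15,0,0],[-0.3,0,0],[-0.45,0,0],[-0.45,0,0]],"turn":[0,0,0,0]}'
python3 -c "from plan import *;show()"
python3 -m crank '{"travel":[[-0.06,0,0],[-0.1,0,0],[-0.1,0,0]],"turn":[0,0,0]}'
python3 -c "from plan import *;show()"
```

```text
clock: 9.58
tcp_pos: [0.5093, 0.0149, 0.0081]
orientation: [-0.002, -0.047, 0.999, -0.0]
wrist_force: [-5.6, -1.9, 4.6]
finger_gap: 0.0399
clock: 9.92
tcp_pos: [0.5289, 0.0168, 0.008]
orientation: [-0.0, -0.048, 0.999, -0.0]
wrist_force: [-2.9, -0.0, 2.4]
finger_gap: 0.0397
t=9.92 tcp [0.5289 0.0168 0.008 ] tester [-0.0234  0.0673] yaw_rel 0.0006 F [-2.9 -0.   2.4] gap 0.0397
clock: 10.17
tcp_pos: [0.5318, 0.0172, 0.0079]
orientation: [-0.001, -0.048, 0.999, -0.0]
wrist_force: [-4.1, -1.5, 3.4]
finger_gap: 0.04
t=10.17 tcp [0.5318 0.0172 0.0079] tester [-0.0205  0.0674] yaw_rel 0.0006 F [-4.1 -1.5  3.4] gap 0.0400
```

```bash
python3 -m crank '{"travel":[[-0.06,0,0],[-0.1,0,0],[-0.1,0,0]],"turn":[0,0,0]}'
python3 -m crank '{"travel":[[-0.06,0,0],[-0.1,0,0],[-0.1,0,0]],"turn":[0,0,0]}'
python3 -c "from plan import *;show()"
```

```text
clock: 10.42
tcp_pos: [0.5368, 0.0177, 0.0079]
orientation: [0.0, -0.048, 0.999, 0.0]
wrist_force: [-2.3, -0.1, -1.7]
finger_gap: 0.0397
clock: 10.67
tcp_pos: [0.538, 0.0178, 0.0079]
orientation: [-0.002, -0.048, 0.999, -0.0]
wrist_force: [-9.0, -2.7, 5.9]
finger_gap: 0.0397
t=10.67 tcp [0.538  0.0178 0.0079] tester [-0.0143  0.0675] yaw_rel 0.0006 F [-9.  -2.7  5.9] gap 0.0397
```

```bash
python3 -m crank '{"travel":[[-0.05,0,0],[-0.08,0,0],[-0.08,0,0]],"turn":[0,0,0]}'
python3 -m crank '{"travel":[[-0.05,0,0],[-0.08,0,0],[-0.08,0,0],[-0.08,0,0]],"turn":[0,0,0,0]}'
python3 -c "from plan import *;show()"
```

```text
clock: 10.92
tcp_pos: [0.5379, 0.018, 0.0076]
orientation: [-0.005, -0.047, 0.999, -0.0]
wrist_force: [-16.5, -3.5, 12.6]
finger_gap: 0.0402
clock: 11.25
tcp_pos: [0.5379, 0.0181, 0.0072]
orientation: [-0.008, -0.047, 0.999, -0.0]
wrist_force: [-23.9, -6.2, 18.7]
finger_gap: 0.0397
t=11.25 tcp [0.5379 0.0181 0.0072] tester [-0.0144  0.0678] yaw_rel 0.0001 F [-23.9  -6.2  18.7] gap 0.0397
```

Hard stop at TCP x = −14 mm. A keyed mismatch would have stopped 20 mm earlier, so pack a is home. Next I'll retreat to pack b and look on the way.

```bash
python3 -m crank '{"travel":[[0.3,0,0],[1.0,0,0],[1.0,0,-0.9],[1.0,0,-1.8],[1.0,0,-2]],"turn":[0,0,0,0,0]}' 85.4
python3 -m crank '{"travel":[[0,0,0],[0,0,0],[0,0,0]],"turn":[0,0,0]}'
python3 - <<'E'
from plan import *
b=-.0939;yb=b+np.pi/2;k=-.025
x,y=.4617+k*np.cos(b),.1377+k*np.sin(b)
plan([(x,y,.10,yb)])
from h import *
c=read_camera("top");s=read_camera("scene")
cv2.imwrite("pics/mid.png",np.hstack([cv2.resize(c["image"][190:310,170:330,::-1],(400,300),interpolation=cv2.INTER_CUBIC),cv2.resize(s["image"][200:320,200:360,::-1],(400,300),interpolation=cv2.INTER_CUBIC)]))
E
```

```text
clock: 11.67
tcp_pos: [0.5102, 0.0146, 0.093]
orientation: [0.004, -0.048, 0.999, -0.0]
wrist_force: [2.0, 0.3, 0.6]
finger_gap: 0.0855
clock: 11.92
tcp_pos: [0.5069, 0.0149, 0.0872]
orientation: [-0.0, -0.048, 0.999, 0.0]
wrist_force: [-0.9, 0.0, -0.1]
finger_gap: 0.0853
t=11.92 tcp [0.5069 0.0149 0.0872] tester [-0.0455  0.0675] yaw_rel 0.0007 F [-0.9  0.  -0.1] gap 0.0853
[1.447, 3.282, -0.319] turn 0.189 rows 3.5
```

View pics/mid.png

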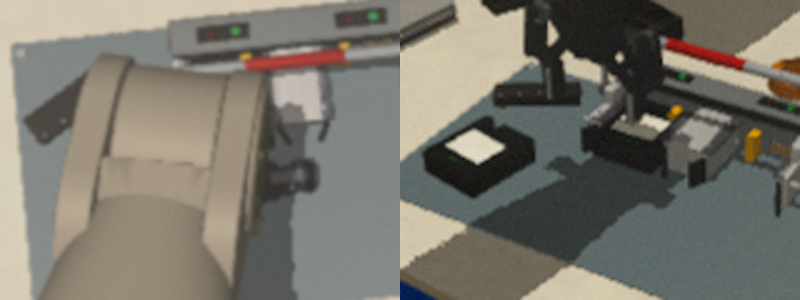

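The scene view shows pack a in the left bay, its rear flush with the flares, and pack b undisturbed. Now pack b.

```bash
python3 -m crank '{"travel":[[0.45,0.9,-0.3],[0.9,1.8,-0.3],[1.3,2.7,-0.3],[1.45,3.28,-0.3],[1.45,3.28,-0.3]],"turn":[0.1,0.189,0.189,0.189,0.189]}' 85.4
python3 -m crank '{"travel":[[0,0,0],[0,0,0.7],[0,0,1.3],[0,0,1.3],[0,0,1.3]],"turn":[0,0,0,0,0]}'
python3 -m crank '{"travel":[[0,0,0],[0,0,0],[0,0,0]],"turn":[0,0,0]}'
python3 - <<'E'
from plan import *
b=-.0939;yb=b+np.pi/2;k=-.025
x,y=.4617+k*np.cos(b),.1377+k*np.sin(b)
plan([(x,y,.0045,yb)])
E
```

```text
clock: 12.43
tcp_pos: [0.4335, 0.1429, 0.0989]
orientation: [-0.002, 0.045, 0.999, 0.0]
wrist_force: [0.2, -0.9, -0.5]
finger_gap: 0.0855
clock: 12.85
tcp_pos: [0.4356, 0.1389, 0.0468]
orientation: [-0.002, 0.048, 0.999, -0.0]
wrist_force: [0.3, 0.7, 0.2]
finger_gap: 0.0856
clock: 13.1
tcp_pos: [0.438, 0.1397, 0.0493]
orientation: [0.001, 0.047, 0.999, 0.0]
wrist_force: [0.1, -0.8, 0.1]
finger_gap: 0.0855
t=13.10 tcp [0.438  0.1397 0.0493] tester [-0.1023  0.1983] yaw_rel -0.189 F [ 0.1 -0.8  0.1] gap 0.0855
[0.031, 0.005, 1.12] turn -0.0 rows 1.1
```

```bash
python3 -m crank '{"travel":[[0.03,0,0.3],[0.03,0,0.6],[0.03,0,0.6],[0.03,0,0.6]],"turn":[0,0,0,0]}'
python3 -m crank '{"travel":[[0,0,0.2],[0,0,0.35],[0,0,0.52],[0,0,0.52],[0,0,0.52]],"turn":[0,0,0,0,0]}'
python3 -m crank '{"travel":[[0,0,0],[0,0,0],[0,0,0],[0,0,0],[0,0,0]],"turn":[0,0,0,0,0]}' 66 80
python3 -m crank '{"travel":[[0,0,-0.3],[0,0,-0.8],[0,0,-1.0],[0,0,-1.0],[0,0,-1.0]],"turn":[0,0,0,0,0]}' 66 80
python3 - <<'E'
from plan import *
x,y=tw(-.092,-.066)
plan([(x,y,.044,YT+np.pi/2)])
E
```

```text
clock: 13.43
tcp_pos: [0.4355, 0.1399, 0.0245]
orientation: [-0.0, 0.047, 0.999, 0.0]
wrist_force: [-0.2, 0.7, -0.2]
finger_gap: 0.0853
clock: 13.85
tcp_pos: [0.435, 0.1399, 0.0028]
orientation: [-0.001, 0.047, 0.999, -0.0]
wrist_force: [0.4, -0.8, 0.0]
finger_gap: 0.0855
clock: 14.27
tcp_pos: [0.4358, 0.1405, 0.0042]
orientation: [0.0, 0.047, 0.999, 0.001]
wrist_force: [-1.9, 1.7, 6.9]
finger_gap: 0.0741
clock: 14.68
tcp_pos: [0.436, 0.14, 0.0435]
orientation: [0.001, 0.047, 0.999, 0.0]
wrist_force: [-1.3, -0.3, -2.4]
finger_gap: 0.0742
t=14.68 tcp [0.436  0.14   0.0435] tester [-0.1043  0.1987] yaw_rel -0.1885 F [-1.3 -0.3 -2.4] gap 0.0742
[-0.771, -3.222, -0.006] turn -0.094 rows 3.2
[-0.465, -3.28, -0.006] turn -0.094 rows 3.2
```

```bash
python3 -m crank '{"travel":[[-0.2,-0.9,0],[-0.45,-1.8,0],[-0.7,-2.7,0],[-0.77,-3.22,0],[-0.77,-3.22,0]],"turn":[-0.03,-0.06,-0.094,-0.094,-0.094]}'
python3 -m crank '{"travel":[[-0.1,-0.9,0],[-0.25,-1.8,0],[-0.4,-2.7,0],[-0.46,-3.28,0],[-0.46,-3.28,0]],"turn":[-0.03,-0.06,-0.094,-0.094,-0.094]}'
python3 -m crank '{"travel":[[0,0,0],[0,0,0],[0,0,0],[0,0,0]],"turn":[0,0,0,0]}'
python3 - <<'E'
from plan import *
x,y=tw(-.092,-.066)
plan([(x,y,.0046,YT+np.pi/2)])
from h import *
c=read_camera("top");s=read_camera("scene")
cv2.imwrite("pics/front2.png",np.hstack([cv2.resize(c["image"][180:300,210:370,::-1],(400,300),interpolation=cv2.INTER_CUBIC),cv2.resize(s["image"][200:320,240:400,::-1],(400,300),interpolation=cv2.INTER_CUBIC)]))
E
```

```text
clock: 15.1
tcp_pos: [0.4545, 0.0052, 0.0424]
orientation: [-0.0, 0.002, 1.0, -0.001]
wrist_force: [0.3, 0.3, -2.8]
finger_gap: 0.0743
clock: 15.52
tcp_pos: [0.4737, -0.1263, 0.0426]
orientation: [0.0, -0.045, 0.999, -0.001]
wrist_force: [0.4, 0.8, -2.0]
finger_gap: 0.0743
clock: 15.85
tcp_pos: [0.472, -0.1209, 0.0429]
orientation: [-0.0, -0.048, 0.999, 0.0]
wrist_force: [-0.3, -0.6, -2.7]
finger_gap: 0.0739
t=15.85 tcp [ 0.472  -0.1209  0.0429] tester [-0.0931 -0.0644] yaw_rel 0.0013 F [-0.3 -0.6 -2.7] gap 0.0739
[-0.028, -0.039, 0.958] turn 0.001 rows 0.9
```

View pics/front2.png

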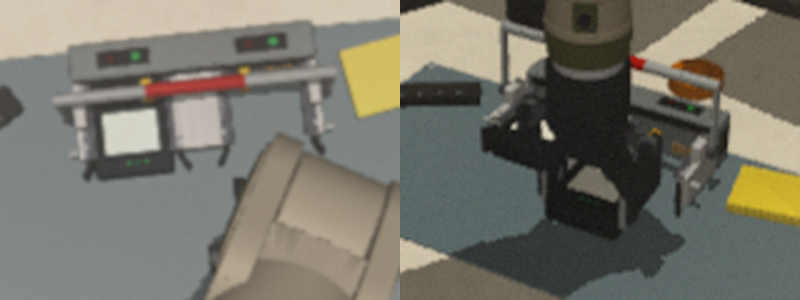

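The top view shows pack a square in the left bay, its rear edge level with the lead-in tips (98,180)–(174,172). Pack b is lined up in front of the right bay.

```bash
python3 -m crank '{"travel":[[-0.03,-0.04,0.4],[-0.03,-0.04,0.8],[-0.03,-0.04,0.94],[-0.03,-0.04,0.94],[-0.03,-0.04,0.94]],"turn":[0,0,0,0,0]}'
python3 -m crank '{"travel":[[0,0,0],[-0.2,0,0],[-0.4,0,0],[-0.6,0,0],[-0.8,0,0]],"turn":[0,0,0,0,0]}'
python3 -c "from plan import *;show()"
python3 -m crank '{"travel":[[-0.2,0,0],[-0.4,0,0],[-0.6,0,0],[-0.8,0,0],[-0.9,0,0]],"turn":[0,0,0,0,0]}'
python3 -m crank '{"travel":[[0,0,0],[0,0,0]],"turn":[0,0]}'
python3 -c "from plan import *;show()"
```

```text
clock: 16.37
tcp_pos: [0.4738, -0.1234, 0.0058]
orientation: [-0.0, -0.047, 0.999, 0.0]
wrist_force: [0.4, -0.2, -2.0]
finger_gap: 0.0742
clock: 16.78
tcp_pos: [0.5073, -0.1209, 0.006]
orientation: [0.001, -0.047, 0.999, -0.0]
wrist_force: [-0.6, -0.5, -2.1]
finger_gap: 0.0739
t=16.78 tcp [ 0.5073 -0.1209  0.006 ] tester [-0.058  -0.0677] yaw_rel -0.0003 F [-0.6 -0.5 -2.1] gap 0.0739
clock: 17.2
tcp_pos: [0.5431, -0.1174, 0.0057]
orientation: [0.0, -0.047, 0.999, -0.0]
wrist_force: [0.0, -0.3, -2.2]
finger_gap: 0.0741
clock: 17.37
tcp_pos: [0.5416, -0.1173, 0.0055]
orientation: [-0.0, -0.047, 0.999, 0.0]
wrist_force: [-0.3, -0.7, -2.3]
finger_gap: 0.0741
t=17.37 tcp [ 0.5416 -0.1173  0.0055] tester [-0.0235 -0.0674] yaw_rel -0.0002 F [-0.3 -0.7 -2.3] gap 0.0741
```

```bash
python3 -m crank '{"travel":[[0,0,0],[0,0,0],[0,0,0],[0,0,-0.3],[0,0,-0.6]],"turn":[0,0,0,0,0]}' 85.4
python3 -m crank '{"travel":[[0,0,-0.5],[0.3,0,-0.7],[1.0,0,-0.7],[1.2,0,-0.7],[1.2,0,-0.7]],"turn":[0,0,0,0,0]}' 40
python3 -m crank '{"travel":[[0,0,0],[0,0,0.6],[0,0,1.2],[0,0,1.23],[0,0,1.23]],"turn":[0,0,0,0,0]}'
python3 -m crank '{"travel":[[0,0,0],[0,0,0]],"turn":[0,0]}'
python3 -c "from plan import *;show()"
python3 -m crank '{"travel":[[-0.15,0,0],[-0.3,0,0],[-0.45,0,0],[-0.6,0,0],[-0.75,0,0]],"turn":[0,0,0,0,0]}'
python3 -m crank '{"travel":[[-0.15,0,0],[-0.3,0,0],[-0.45,0,0],[-0.45,0,0]],"turn":[0,0,0,0]}'
python3 -m crank '{"travel":[[-0.06,0,0],[-0.1,0,0],[-0.1,0,0]],"turn":[0,0,0]}'
python3 -c "from plan import *;show()"
```

```text
clock: 17.78
tcp_pos: [0.5408, -0.1173, 0.0296]
orientation: [-0.001, -0.047, 0.999, 0.0]
wrist_force: [-0.4, 0.2, 1.5]
finger_gap: 0.0853
clock: 18.2
tcp_pos: [0.4916, -0.1217, 0.0578]
orientation: [-0.001, -0.046, 0.999, 0.0]
wrist_force: [-0.3, 1.4, 0.2]
finger_gap: 0.04
clock: 18.62
tcp_pos: [0.4933, -0.1214, 0.0073]
orientation: [-0.001, -0.047, 0.999, 0.001]
wrist_force: [0.8, 0.4, 0.2]
finger_gap: 0.0402
clock: 18.78
tcp_pos: [0.4952, -0.1223, 0.0096]
orientation: [0.001, -0.047, 0.999, -0.0]
wrist_force: [0.8, 0.6, 0.6]
finger_gap: 0.0401
t=18.78 tcp [ 0.4952 -0.1223  0.0096] tester [-0.0702 -0.068 ] yaw_rel -0.0002 F [0.8 0.6 0.6] gap 0.0401
clock: 19.2
tcp_pos: [0.5237, -0.119, 0.0087]
orientation: [-0.001, -0.047, 0.999, -0.0]
wrist_force: [-2.9, -0.0, 3.1]
finger_gap: 0.0401
clock: 19.53
tcp_pos: [0.5435, -0.1175, 0.0085]
orientation: [0.001, -0.047, 0.999, -0.0]
wrist_force: [0.4, 0.9, -0.3]
finger_gap: 0.0399
clock: 19.78
tcp_pos: [0.5458, -0.117, 0.0084]
orientation: [0.0, -0.047, 0.999, 0.0]
wrist_force: [-1.7, 0.9, 0.7]
finger_gap: 0.0401
t=19.78 tcp [ 0.5458 -0.117   0.0084] tester [-0.0193 -0.0675] yaw_rel -0.0003 F [-1.7  0.9  0.7] gap 0.0401
```

```bash
python3 -m crank '{"travel":[[-0.06,0,0],[-0.1,0,0],[-0.1,0,0]],"turn":[0,0,0]}'
python3 -m crank '{"travel":[[-0.06,0,0],[-0.1,0,0],[-0.1,0,0]],"turn":[0,0,0]}'
python3 -c "from plan import *;show()"
python3 -m crank '{"travel":[[-0.05,0,0],[-0.08,0,0],[-0.08,0,0],[-0.08,0,0]],"turn":[0,0,0,0]}'
python3 -c "from plan import *;show()"
```

```text
clock: 20.03
tcp_pos: [0.5502, -0.1167, 0.0085]
orientation: [0.0, -0.047, 0.999, 0.0]
wrist_force: [-0.9, 0.2, 0.2]
finger_gap: 0.0401
clock: 20.28
tcp_pos: [0.5511, -0.1165, 0.0084]
orientation: [-0.002, -0.047, 0.999, -0.0]
wrist_force: [-9.3, -2.7, 6.2]
finger_gap: 0.0404
t=20.28 tcp [ 0.5511 -0.1165  0.0084] tester [-0.0139 -0.0675] yaw_rel -0.0008 F [-9.3 -2.7  6.2] gap 0.0404
clock: 20.62
tcp_pos: [0.5511, -0.1164, 0.0084]
orientation: [-0.005, -0.046, 0.999, -0.001]
wrist_force: [-18.1, -3.7, 12.2]
finger_gap: 0.0401
t=20.62 tcp [ 0.5511 -0.1164  0.0084] tester [-0.0139 -0.0674] yaw_rel -0.0016 F [-18.1  -3.7  12.2] gap 0.0401
```

Same hard stop as the left bay, so both packs are home. Next I'll retreat, shut the fingers, check the overhead clearance, and plan the move behind the bail bar.

```bash
python3 -m crank '{"travel":[[0.3,0,0],[1.0,0,0],[1.0,0,-0.9],[1.0,0,-1.8],[1.0,0,-2.7]],"turn":[0,0,0,0,0]}' 0
python3 -m crank '{"travel":[[0,0,-1],[0,0,-1.5],[0,0,-1.5],[0,0,-1.5]],"turn":[0,0,0,0]}'
python3 - <<'E'
from plan import *
from h import *
YY=YT+np.pi/2
plan([(*tw(.092,0),.175,YY),(*tw(.092,0),.112,YY)])
c=read_camera("top");s=read_camera("scene")
for z in(.2,.35,.5):print(z,at(c,(280,136),z).round(3))
cv2.imwrite("pics/both.png",np.hstack([cv2.resize(c["image"][180:300,210:370,::-1],(400,300),interpolation=cv2.INTER_CUBIC),cv2.resize(s["image"][180:300,240:400,::-1],(400,300),interpolation=cv2.INTER_CUBIC)]))
print("scene bar mid",proj(s,[*tw(.059,0),.126]),"top",proj(c,[*tw(.059,0),.126]))
E
```

```text
clock: 21.03
tcp_pos: [0.5158, -0.1194, 0.117]
orientation: [-0.001, -0.047, 0.999, 0.001]
wrist_force: [1.2, -0.8, -0.2]
finger_gap: 0.0001
clock: 21.37
tcp_pos: [0.5186, -0.1203, 0.1783]
orientation: [0.002, -0.047, 0.999, -0.001]
wrist_force: [0.4, 0.5, -0.2]
finger_gap: 0.0
t=21.37 tcp [ 0.5186 -0.1203  0.1783] tester [-0.0467 -0.0682] yaw_rel -0.0003 F [ 0.4  0.5 -0.2] gap 0.0000
[-3.466, 1.706, 0.083] turn -0.0 rows 3.7
[0.0, 0.0, 1.575] turn -0.0 rows 1.5
0.2 [ 0.772 -0.03   0.2  ]
0.35 [ 0.723 -0.036  0.35 ]
0.5 [ 0.673 -0.042  0.5  ]
scene bar mid [[321.79458729 222.48460519]] top [[287.64790015 213.96047381]]
```

View pics/both.png

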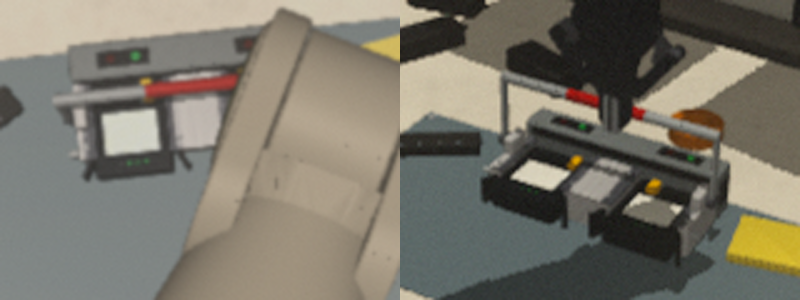

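Run:
```python
from h import *
c=read_camera("top");s=read_camera("scene")
for z in(.3,.4,.5,.6):print(z,at(c,(280,136),z).round(3),proj(s,at(c,(280,136),z)).round(0),proj(s,at(c,(450,130),z)).round(0))
```

```text
0.3 [ 0.739 -0.034  0.3  ] [[346. 143.]] [[472. 172.]]
0.4 [ 0.706 -0.038  0.4  ] [[342. 107.]] [[460. 131.]]
0.5 [ 0.673 -0.042  0.5  ] [[337.  66.]] [[447.  83.]]
0.6 [ 0.64  -0.046  0.6  ] [[332.  19.]] [[431.  30.]]
```

Both packs are visibly in their bays with the bail still up. The shelf edge is at about x 0.74, z 0.3, so the wrist clears it. Next I'll go behind the bar.

```bash
python3 -m crank '{"travel":[[-0.8,0.5,0],[-1.7,1.0,0],[-2.6,1.5,0],[-3.36,1.7,0],[-3.36,1.7,0]],"turn":[0,0,0,0,0]}'
python3 -m crank '{"travel":[[0,0,0],[0,0,0],[0,0,0],[0,0,0]],"turn":[0,0,0,0]}'
python3 -c "
from plan import *
plan([(*tw(.088,0),.112,YT+np.pi/2)])"
```

```text
clock: 21.98
tcp_pos: [0.6482, -0.0368, 0.1732]
orientation: [-0.0, -0.049, 0.999, 0.001]
wrist_force: [0.1, -0.4, 0.3]
finger_gap: -0.0001
clock: 22.32
tcp_pos: [0.6432, -0.0402, 0.1765]
orientation: [-0.0, -0.046, 0.999, 0.0]
wrist_force: [-0.6, -0.0, 1.0]
finger_gap: 0.0002
t=22.32 tcp [ 0.6432 -0.0402  0.1765] tester [ 0.0849 -0.0002] yaw_rel -0.0016 F [-0.6 -0.   1. ] gap 0.0002
[-0.077, 0.005, 1.614] turn -0.002 rows 1.5
```

```bash
python3 -m crank '{"travel":[[-0.08,0,0],[-0.08,0,0.6],[-0.08,0,1.2],[-0.08,0,1.6],[-0.08,0,1.6]],"turn":[0,0,0,0,0]}'
python3 -m crank '{"travel":[[0,0,0],[0,0,0],[0.2,0,0],[0.4,0,0],[0.6,0,0.03]],"turn":[0,0,0,0,0]}'
python3 -c "from plan import *;show()"
python3 -m crank '{"travel":[[0.15,0,0.03],[0.3,0,0.06],[0.5,0,0.1],[0.7,0,0.2],[0.85,0,0.3]],"turn":[0,0,0,0,0]}'
python3 -c "from plan import *;show()"
python3 -m crank '{"travel":[[0.15,0,0.05],[0.3,0,0.15],[0.45,0,0.3],[0.63,0,0.5],[0.63,0,0.5]],"turn":[0,0,0,0,0]}'
python3 -c "from plan import *;show()"
```

```text
clock: 22.73
tcp_pos: [0.6447, -0.0392, 0.109]
orientation: [-0.003, -0.047, 0.999, 0.001]
wrist_force: [0.3, -0.3, -0.5]
finger_gap: -0.0001
clock: 23.15
tcp_pos: [0.6246, -0.0417, 0.1134]
orientation: [0.002, -0.047, 0.999, -0.0]
wrist_force: [1.6, -0.1, 1.8]
finger_gap: -0.0004
t=23.15 tcp [ 0.6246 -0.0417  0.1134] tester [0.0663 0.    ] yaw_rel -0.0003 F [ 1.6 -0.1  1.8] gap -0.0004
clock: 23.57
tcp_pos: [0.5889, -0.0447, 0.0994]
orientation: [0.0, -0.047, 0.999, -0.0]
wrist_force: [0.7, 0.4, 1.1]
finger_gap: 0.0006
t=23.57 tcp [ 0.5889 -0.0447  0.0994] tester [0.0304 0.0004] yaw_rel -0.0004 F [0.7 0.4 1.1] gap 0.0006
clock: 23.98
tcp_pos: [0.5669, -0.0468, 0.0782]
orientation: [0.003, -0.047, 0.999, 0.0]
wrist_force: [10.2, 1.1, -7.2]
finger_gap: -0.0002
t=23.98 tcp [ 0.5669 -0.0468  0.0782] tester [0.0083 0.0005] yaw_rel -0.0001 F [10.2  1.1 -7.2] gap -0.0002
```

The bar follows and is over by about 55–60°. I'll lift off, step in front, and press it down from above.

```bash
python3 -m crank '{"travel":[[-0.25,0,0],[-0.25,0,-0.6],[-0.25,0,-1.3],[-0.2,0,-1.6],[0.3,0,-1.6]],"turn":[0,0,0,0,0]}'
python3 -m crank '{"travel":[[0.2,0,0],[0.2,0,0],[0.2,0,0],[0.2,0,0]],"turn":[0,0,0,0]}'
python3 - <<'E'
from plan import *
from h import *
plan([(*tw(-.015,0),.029,YT+np.pi/2)])
s=read_camera("scene")
cv2.imwrite("pics/bail.png",cv2.resize(s["image"][180:300,240:400,::-1],(640,480),interpolation=cv2.INTER_CUBIC))
E
```

```text
clock: 24.4
tcp_pos: [0.5564, -0.0487, 0.1463]
orientation: [0.003, -0.047, 0.999, -0.001]
wrist_force: [0.7, -0.9, 0.6]
finger_gap: 0.0002
clock: 24.73
tcp_pos: [0.5447, -0.0488, 0.1427]
orientation: [-0.0, -0.047, 0.999, 0.0]
wrist_force: [-0.6, 0.5, -0.9]
finger_gap: -0.0002
t=24.73 tcp [ 0.5447 -0.0488  0.1427] tester [-0.014   0.0005] yaw_rel -0.0006 F [-0.6  0.5 -0.9] gap -0.0002
[0.025, -0.013, 2.842] turn -0.001 rows 2.7
```

View pics/bail.png

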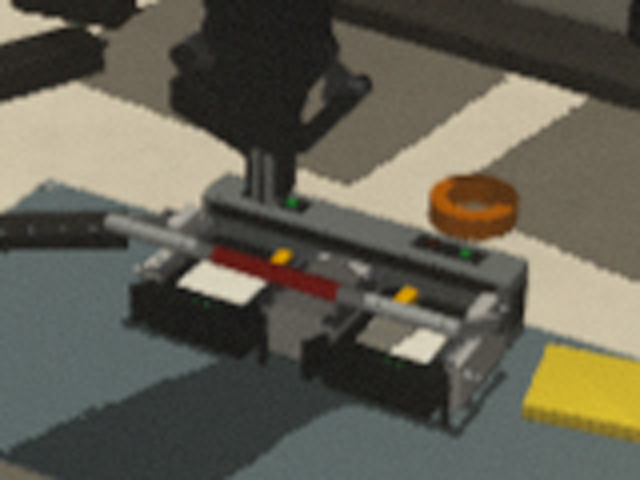

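The bar is leaning over the packs, with its red sleeve at (275,272), and both packs are still home. Pressing down now.

```bash
python3 -m crank '{"travel":[[0.03,0,0.4],[0.03,0,0.8],[0.03,0,1.1],[0.03,0,1.3],[0.03,0,1.5]],"turn":[0,0,0,0,0]}'
python3 -c "from plan import *;show()"
python3 -m crank '{"travel":[[0,0,0.2],[0,0,0.4],[0,0,0.6],[0,0,0.8],[0,0,0.95]],"turn":[0,0,0,0,0]}'
python3 -c "from plan import *;show()"
python3 -m crank '{"travel":[[0,0,0.1],[0,0,0.2],[0,0,0.3],[0,0,0.34],[0,0,0.34]],"turn":[0,0,0,0,0]}'
python3 -c "from plan import *;show()"
```

```text
clock: 25.2
tcp_pos: [0.5432, -0.0489, 0.0823]
orientation: [-0.001, -0.047, 0.999, 0.0]
wrist_force: [-1.3, -0.3, 1.2]
finger_gap: -0.0001
t=25.20 tcp [ 0.5432 -0.0489  0.0823] tester [-0.0154  0.0006] yaw_rel -0.0003 F [-1.3 -0.3  1.2] gap -0.0001
clock: 25.62
tcp_pos: [0.544, -0.049, 0.0446]
orientation: [0.0, -0.047, 0.999, -0.0]
wrist_force: [0.4, -0.5, 1.0]
finger_gap: 0.0001
t=25.62 tcp [ 0.544  -0.049   0.0446] tester [-0.0147  0.0004] yaw_rel -0.0004 F [ 0.4 -0.5  1. ] gap 0.0001
clock: 26.03
tcp_pos: [0.5434, -0.0489, 0.0314]
orientation: [-0.0, -0.047, 0.999, 0.0]
wrist_force: [0.3, -0.6, 0.4]
finger_gap: -0.0003
t=26.03 tcp [ 0.5434 -0.0489  0.0314] tester [-0.0153  0.0005] yaw_rel -0.0004 F [ 0.3 -0.6  0.4] gap -0.0003
```

```bash
python3 -m crank '{"travel":[[0,0,0.06],[0,0,0.08],[0,0,0.08]],"turn":[0,0,0]}'
python3 -m crank '{"travel":[[0,0,0.05],[0,0,0.08],[0,0,0.08]],"turn":[0,0,0]}'
python3 -c "from plan import *;show()"
```

```text
clock: 26.28
tcp_pos: [0.5439, -0.0489, 0.029]
orientation: [0.0, -0.047, 0.999, 0.0]
wrist_force: [1.1, 0.5, 3.0]
finger_gap: -0.0005
clock: 26.53
tcp_pos: [0.5441, -0.049, 0.0284]
orientation: [0.001, -0.047, 0.999, -0.0]
wrist_force: [-7.9, 1.8, 23.6]
finger_gap: 0.0
t=26.53 tcp [ 0.5441 -0.049   0.0284] tester [-0.0146  0.0004] yaw_rel -0.0002 F [-7.9  1.8 23.6] gap 0.0000
```

Hard stop at z ≈ 0.0285, 24 N: the bail is on its stop. I'll lift clear, back off, and check.

```bash
python3 -m crank '{"travel":[[0,0,-0.5],[0,0,-1.5],[0,0,-2.5],[0,0,-3.5],[0.5,0,-4]],"turn":[0,0,0,0,0]}'
python3 -m crank '{"travel":[[0.5,0.9,0],[1.0,1.9,0],[1.2,2.9,0],[1.2,3.9,0],[1.2,4.4,0]],"turn":[0,0,0,0,0]}'
python3 -m crank '{"travel":[[0,1,0],[0,1.9,0],[0,2.8,0],[0,3,0],[0,3,0]],"turn":[0,0,0,0,0]}'
python3 -m crank '{"travel":[[0,0,0],[0,0,0],[0,0,0],[0,0,0]],"turn":[0,0,0,0]}'
python3 - <<'E'
from plan import *
from h import *
show()
c=read_camera("top");s=read_camera("scene")
A=c["image"][180:300,210:370,::-1];B=s["image"][180:300,230:390,::-1]
cv2.imwrite("pics/end.png",np.hstack([cv2.resize(i,(400,300),interpolation=cv2.INTER_CUBIC) for i in(A,B)]))
for n,q,o in(("top",c,(210,180)),("scene",s,(230,180))):
    X=[[*tw(-.016,.1265),.023],[*tw(-.016,-.1265),.023],[*tw(-.007,.104),.031],[*tw(-.007,.028),.031],[*tw(-.007,-.028),.031],[*tw(-.007,-.104),.031]]
    print(n,((proj(q,X)-o)*2.5+(0 if n=="top" else np.array([400,0]))).round(0).tolist())
E
```

```text
clock: 26.95
tcp_pos: [0.5278, -0.0516, 0.1902]
orientation: [0.004, -0.047, 0.999, -0.001]
wrist_force: [0.1, -0.6, 1.0]
finger_gap: 0.0002
clock: 27.37
tcp_pos: [0.4573, 0.1229, 0.1855]
orientation: [-0.0, -0.048, 0.999, 0.001]
wrist_force: [0.4, 0.1, -1.1]
finger_gap: 0.0003
clock: 27.78
tcp_pos: [0.4472, 0.2413, 0.1849]
orientation: [-0.0, -0.049, 0.999, -0.0]
wrist_force: [0.6, -1.1, -0.3]
finger_gap: -0.0004
clock: 28.12
tcp_pos: [0.4483, 0.238, 0.1854]
orientation: [-0.0, -0.046, 0.999, -0.0]
wrist_force: [0.3, -0.4, -0.5]
finger_gap: 0.0002
t=28.12 tcp [0.4483 0.238  0.1854] tester [-0.0828  0.2951] yaw_rel -0.0026 F [ 0.3 -0.4 -0.5] gap 0.0002
top [[75.0, 192.0], [334.0, 164.0], [96.0, 179.0], [175.0, 171.0], [233.0, 165.0], [311.0, 156.0]]
scene [[491.0, 191.0], [705.0, 262.0], [513.0, 186.0], [574.0, 207.0], [622.0, 222.0], [689.0, 244.0]]
```

View pics/end.png

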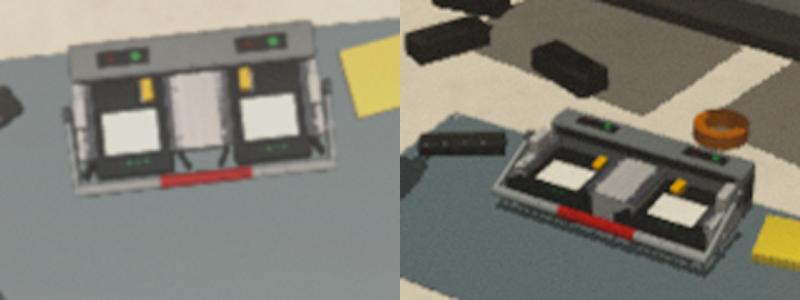

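Both bar ends, at (77,192) and (333,165), match the prediction for the shut position. The pack rears sit just behind the bar and the yellow keys fill the keyways. The hub and pad haven't moved. Handing in.

```bash
python3 -c "from workcell import *;print(hand_in())"
```

```text
the job is handed in; nothing more can be done
None
```

I handed the job in at about 28 s of the 67 s limit, with both packs home and the bail down. `hand_in()` gave no verdict.

- **Packs:** The pack lying on the right (keyway to its right) went into the left bay, and the one lying on the left went into the right bay. The task calls the packs too wide to grip, but the 85 mm opening just cleared their 76 mm width. So I gripped each across its width, carried it to its bay and slid it partway in. I then pushed it home with two spread fingertips. Both stopped hard at nearly the same depth (fingertips 14.4 and 13.9 mm in front of the bay mouths, pushes of up to 24 and 18 N). A keyway mismatch would have stopped 20 mm shorter.
- **Bail:** I pulled the bar over from behind with the closed fingers, then pressed it down from above until it hit its stop at about 24 N.
- **Last check:** In the final top view both bar ends were within about 1 mm of the predicted shut position. The packs sat square with the yellow keys in their keyways, and the arm touched nothing. The hub and note pad looked undisturbed. The paper cup was outside that last picture, but the arm never went near it.
- **Disagreements:** The mat-corner fit was off by 2–3 mm, so I shifted it about 1 mm using tester features. The gripper read 74 mm on the 76 mm packs. Neither affected the fit.

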